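Turn a printed cover over on the granite plate

TASK

The printed cover lies rim down on the granite inspection plate, sticking out over one end so that it can be tipped up there. Turn it over, laying it down gently without letting it slam, so that it lies flat on the granite with its hollow, ribbed inside facing up, and push it flush against the steel back rail. Shift the steel setup block out of its way, leaving it somewhere on the granite where it does not touch the cover, and do not disturb the dial-indicator stand, the printed cross or the other things around.

Things in the scene. Friction and masses are not known exactly. Their poses are not given: they have to be found in the camera images.
- granite: Dark granite surface plate fixed on the bench: 250 mm along its x (away from the robot), 400 mm along its y (to the left), flat top 60 mm above the bench. Origin: centre of its underside, at bench level; z up. A steel back rail stands on its top along the far long side. The bench beside its +y end, under the part of the cover that sticks out, is free.
- rail_face (a point): Foot of the rail's face that looks at the robot, half-way along it, level with the granite's top: x = +108 mm in the granite's frame, axes as the granite's. The rail is steel, 14 mm thick, 20 mm high, and runs 190 mm either way along y.
- cover_mid (a point): Centre (half-way through the thickness) of the 3D-printed cover: a stiff flat lid, 140 mm (its x) by 110 mm (its y) by 12 mm (its z), about 0.11 kg, loose. Outside plain; inside an 8 mm deep hollow with ribs and bosses in a 5 mm wide rim. z points out of the plain outside: up at the start, down once turned over. Starts rim down, x about along the granite's x.
- cover_edge (a point): Middle of the cover's edge that sticks out at the start, half-way through its 12 mm thickness: 55 mm from the centre along the cover's +y. At the start it is some 29 to 41 mm beyond the granite's +y end, with 60 mm of air below. Tipped up here and turned over towards the middle of the granite, the cover lands where the setup block lies at the start.
- block_mid (a point): Centre of the loose steel setup block with drilled holes, 75 mm (its x) by 50 mm (its y) by 25 mm high (its z), 0.6 kg, lying flat on the granite beside the cover.
- dial_base (a point): Centre of the foot of a dial-indicator stand, 1.6 kg, loose on the granite near its -y end by the rail; foot 62 mm (its x) by 50 mm (its y) by 52 mm high, this point at half its height. A 12 mm pole rises from it to 242 mm above the granite; an arm with a 56 mm dial reaches 110 mm from the pole to the stand's -y, 104 to 203 mm above the granite.
- cross_foot (a point): Centre of the foot of a light printed test piece, loose on the granite near its -y end on the robot's side: a flat cross of two bars 90 mm long, 13 mm wide and 11 mm high along its x and y, with a 13 mm square upright in the middle, 71 mm high in all. This point is 5.5 mm above its underside.
- spool: Full filament spool lying on the bench to the robot's right, 160 mm across and 60 mm high. Origin: centre of its underside.
- bottle: Closed white bottle, 68 mm across and 190 mm high, standing on the bench beyond the granite's right end. Origin: centre of its underside.
- scraper: Flat scraper lying on the bench at the front left, 280 mm long along its x, blade to its +x, up to 20 mm high. Origin: at bench level, at its middle.
- caliper: Caliper lying on the bench between the robot and the granite, 235 mm long along its x, jaws to its +y, 12 mm high. Origin: centre of its underside.

How it is judged:
By the outcome, as a careful person would: the job done as asked, in the order asked, and still so for the second after the job is handed in, with the robot touching nothing.
It also fails if it takes over 64 s, if anything falls off the work surface, if the arm or the gripper's body presses on something with over 40 N, if the wrist force passes 120 N, or if a joint passes its speed limit or range.

ROBOT

A 6-joint arm with a two-finger parallel gripper is mounted at the origin on the work surface. World frame = base frame: x ahead of the robot, y to its left, z up, the work surface at z = 0. Lengths are in m, angles in rad, forces in N, time in s.
With the tool pointing down it reaches from about 0.375 to 0.9 m from the base axis. Payload 3.1 kg.
Tool frame: the origin (TCP) lies on the centre line of the jaws, within the pads' length; the fingertips stand 8 mm ahead of it and the grasp point (between the pads) lies 11 mm behind it; z points along the fingers, y is the direction in which the jaws open and shut (so a half turn about z gives the same grasp; the last joint's range is limited). The gripper opens to 87 mm and grips with 3 to 60 N. Pads are 19 mm wide; open, the fingers measure 117 mm over their backs; the gripper's body (75 mm by 190 mm) begins 51 mm behind the grasp point.
Start: joints at [-1.52, 0.527, 1.433, -0, 1.181, -0.178], TCP at [0.142, -0.609, 0.193] pointing down, gripper open.
Joint ranges: [-3.08, 3.08], [-0.75, 2.2], [0.22, 2.44], [-1.43, 4.57], [0, 2.65], [-2.85, 2.85]. Speed limits (rad/s): [2.79, 2.79, 3.14, 3.14, 3.14, 3.14].

INTERFACE

Orientations are given as a 3x3 rotation matrix whose columns are the frame's x, y, z axes.
In Python, from workcell import ctrl gives the robot as it stands.
- The arm moves only by the tool arm_command, never from a script. Its argument "rows" is a list of rows, each a list of 7 numbers: the opening, from 0 (shut) to 1 (fully open), then the shift along the world's x, y, z in mm, then the turn, a rotation vector about the world's x, y, z in rad. In form: [[grip, dx, dy, dz, ax, ay, az], ...]. A call has 1 to 20 rows; each row is the pose to reach, as a shift and turn from the pose measured when the call began; what a row does not reach only later rows make up. A row lasts 1/8 s, in which the tool goes at most 62.5 mm and 10.7 degrees, less where a joint would pass 70% of its speed; a pose out of reach is approached as far as the arm can. A call with a gripper value outside its range is refused whole. The fingers move at their own pace and stop on an object; "force" is the grip in N (left out, the last holds). Time passes only in rows, so rows that repeat a pose let the fingers close. It gives the time, the measured TCP pose, the force and the opening at its end, in the units of the state.
- ctrl.state(): the state, without advancing time (a new reading comes with each control period).
- ctrl.grab_frame(name): name is "scene" or "top" or "wrist"; returns (picture, depth): 480x640x3 uint8, blue, green, red; 480x640 float32, m along the optical axis (not along the pixel's ray), 0 where there is no reading.
- ctrl.camera_params(name): a dict with "K" (3x3 intrinsics, pixels), "k1" (the pictures are not rectified: a ray, as slopes to the right and down, at radius r is drawn at 1 + k1 r^2 times it, then the intrinsics apply), "R" (3x3) and "t" (3): a world point X has camera coordinates R X + t. Camera axes: x right, y down, z forward; pixel columns grow to the right and rows downward; lengths in m; the calibration is good to about 2 mm. A picture is of the moment at which its call begins: read the wrist's pose just before it. camera_params takes no time and is no camera call; for the wrist camera it gives the pose at the moment of the call.
- ctrl.job_done(): hands the job in, once; it reports no verdict.
The state is a dict: "time": time; "joint_positions": joint angles; "qvel": joint speeds; "joint_efforts": joint torques, N m; "ee_pos": TCP position; "ee_rot": TCP orientation; "ft_force": force on the tool from outside, world axes, zero at the start; "torque": the same for the moment, N m; "opening": finger opening in m.
Only numpy, scipy, OpenCV 4.12 (cv2) and the standard library are available. Lean on these libraries where they do the work, as an engineer would, in place of code of your own. Each camera call takes 0.05 s, during which the arm holds its last target. There are 200 camera calls.

## Working session

There is one attempt and no reset: what is moved stays moved. The work goes in short steps, Python scripts to look and compute and a tool call to move; the robot and the scene stay as the last step left them, time stands still between calls to the robot, and variables do not carry over. Pictures are saved under pics/ and viewed, about 8 in all and at most 12, crops included, and the job is handed in when it is done.

Besides the shell and the picture viewer there is one more tool, called after "Request:" by a JSON object that holds its "api" and its "payload". arm_command: Moves the arm, as the interface text tells. Its arguments: {"type":"object","properties":{"rows":{"type":"array"},"force":{"type":"number"}},"required":["rows"]}

```bash
mkdir -p pics; ls
python3 - <<'E'
from workcell import ctrl
import cv2,numpy as np
s=ctrl.state();print(s)
for n in("scene","top"):
    im,d=ctrl.grab_frame(n);cv2.imwrite(f"pics/{n}0.png",im);np.savez(f"pics/{n}0.npz",im=im,d=d)
    print(n,ctrl.camera_params(n), (d>0).mean())
E
```

```text
pics
{'time': 0.0, 'joint_positions': array([-1.52050684e+00,  5.28480523e-01,  1.43387929e+00, -1.45839969e-05,
        1.18142866e+00, -1.78490110e-01]), 'qvel': array([-0.00082165,  0.00126026, -0.00104757, -0.00059872,  0.00227911,
        0.00050137]), 'joint_efforts': array([-3.85782387e-04, -4.40049040e+01, -1.76590580e+01,  6.32386794e-02,
        5.81560296e-02, -1.74295933e-04]), 'ee_pos': array([ 0.14173279, -0.60790056,  0.19237023]), 'ee_rot': array([[ 9.73942659e-01,  2.26794358e-01, -1.23855089e-04],
       [ 2.26794079e-01, -9.73940265e-01,  2.19235892e-03],
       [ 3.76587175e-04, -2.16332148e-03, -9.99997589e-01]]), 'ft_force': array([-0.13735759,  1.2679964 ,  0.05908007]), 'torque': array([-0.02506262,  0.0040777 ,  0.04469365]), 'opening': 0.08699956353782592}
scene {'K': array([[600.3929726,   0.       , 330.1723152],
       [  0.       , 600.3929726, 251.8477439],
       [  0.       ,   0.       ,   1.       ]]), 'k1': 0.021115588835043615, 'R': array([[ 0.79840701,  0.60192391, -0.01529227],
       [ 0.38883598, -0.53482068, -0.75018226],
       [-0.45973126,  0.59300459, -0.66105425]]), 't': array([-0.34445337, -0.18250034,  1.67654563])} 0.9956705729166667
top {'K': array([[544.32727628,   0.        , 313.84535051],
       [  0.        , 544.32727628, 232.48990489],
       [  0.        ,   0.        ,   1.        ]]), 'k1': -0.07981282852347937, 'R': array([[ 0.01904438, -0.99968676,  0.01623843],
       [-0.99226534, -0.02089063, -0.12236456],
       [ 0.12266547, -0.01378248, -0.99235237]]), 't': array([-0.12054494,  0.4999436 ,  1.22587774])} 0.995830078125
```

View pics/top0.png

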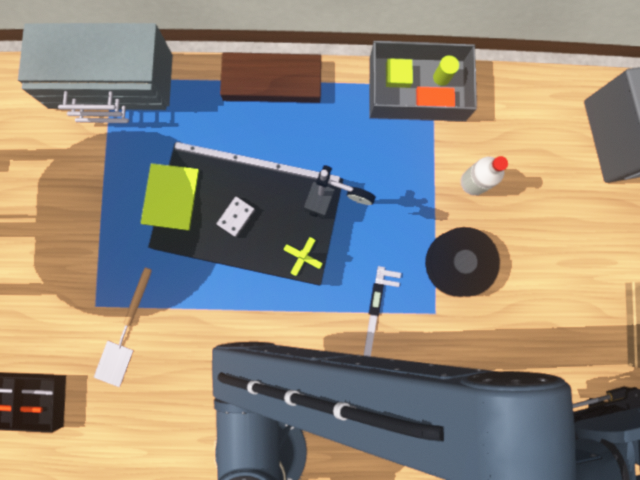

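View pics/scene0.png

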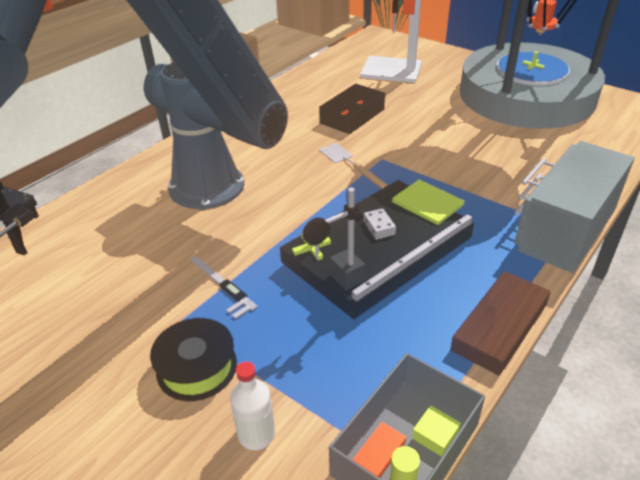

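Top view: cover around px (170,196), block (236,216), cross (302,256), dial foot (320,195), rail from (176,147) to (330,180). Scene view confirms the layout.

```bash
cat > h.py <<'E'
import cv2,numpy as np
from workcell import ctrl
def rays(P,uv):
    uv=np.atleast_2d(np.float64(uv)); K=P["K"]
    d=(uv-K[:2,2])/[K[0,0],K[1,1]]; s=d.copy()
    for _ in range(20): s=d/(1+P["k1"]*(s**2).sum(1,keepdims=True))
    return s
def onplane(P,uv,z):
    s=rays(P,uv); D=np.c_[s,np.ones(len(s))]@P["R"]; C=-P["R"].T@P["t"]
    return C+D*((z-C[2])/D[:,2])[:,None]
def cloud(P,d,mask):
    v,u=np.nonzero(mask&(d>0)); s=rays(P,np.c_[u,v]); z=d[v,u][:,None]
    return (np.c_[s,np.ones(len(s))]*z-P["t"])@P["R"]
def rect(p):  # centre, sizes, long-axis yaw (deg)
    (c,(a,b),_)=r=cv2.minAreaRect(np.float32(p[:,:2])*1000); q=cv2.boxPoints(r)
    e=q[1]-q[0]; f=q[2]-q[1]; e=e if np.hypot(*e)>np.hypot(*f) else f
    return np.round(c,1),np.round(sorted((a,b)),1),round(np.degrees(np.arctan2(e[1],e[0]))%180,2),np.round(q,1).tolist()
def biggest(mask):
    c,_=cv2.findContours(mask.astype(np.uint8),cv2.RETR_EXTERNAL,cv2.CHAIN_APPROX_NONE)
    return max(c,key=cv2.contourArea)[:,0]
E
python3 - <<'E'
from h import *
f=np.load("pics/top0.npz");im,d=f["im"],f["d"];P=ctrl.camera_params("top")
hsv=cv2.cvtColor(im,cv2.COLOR_BGR2HSV)
roi=np.zeros(d.shape,bool)
def box(x0,y0,x1,y1):
    m=np.zeros(d.shape,bool);m[y0:y1,x0:x1]=1;return m
lime=(hsv[...,0]>25)&(hsv[...,0]<45)&(hsv[...,1]>120)
white=(hsv[...,1]<60)&(hsv[...,2]>110)
for n,m,z in(("cover",lime&box(130,150,210,240),.072),("block",white&box(205,185,265,245),.085),("cross",lime&box(275,230,330,280),.071),("rail",white&box(165,135,318,180),.080)):
    c=biggest(m); print(n,rect(onplane(P,c,z)),"z med",np.median(cloud(P,d,m)[:,2]))
dark=(hsv[...,2]<75)&box(145,140,345,290)
cl=cloud(P,d,box(140,130,350,290))
k=(cl[:,2]>.052)&(cl[:,2]<.066); print("granite",rect(cl[k]))
cl2=cloud(P,d,box(290,150,345,225)); k=(cl2[:,2]>.105)&(cl2[:,2]<.118); print("dial foot top",k.sum(),rect(cl2[k]))
E
```

```text
cover (array([573.5, 216.8]), array([112.1, 144.1]), np.float32(173.77), [[495.79998779296875, 168.89999389648438], [639.0, 153.3000030517578], [651.2000122070312, 264.70001220703125], [507.8999938964844, 280.3999938964844]]) z med 0.07208169738509344
block (array([528.9,  66.4]), array([52.9, 77.1]), np.float32(147.24), [[482.20001220703125, 65.0], [547.0, 23.299999237060547], [575.5999755859375, 67.69999694824219], [510.79998779296875, 109.5]]) z med 0.08481044253838568
cross (array([444.3, -85.8]), array([72.7, 74.1]), np.float32(108.23), [[398.1000061035156, -62.0], [421.29998779296875, -132.39999389648438], [490.3999938964844, -109.5999984741211], [467.20001220703125, -39.20000076293945]]) z med 0.07039404480691622
rail (array([658.3,  47.9]), array([ 16.6, 332.7]), np.float32(78.91), [[618.0999755859375, -113.69999694824219], [634.4000244140625, -116.9000015258789], [698.4000244140625, 209.60000610351562], [682.0999755859375, 212.8000030517578]]) z med 0.07970186148501826
granite (array([544.5,  59.5]), array([250.2, 427.9]), np.float32(79.04), [[381.0, -126.80000305175781], [626.7000122070312, -174.39999389648438], [708.0, 245.6999969482422], [462.29998779296875, 293.29998779296875]])
dial foot top 578 (array([ 568.3, -117.9]), array([50.2, 62.3]), np.float32(161.3), [[530.7999877929688, -131.8000030517578], [589.7999877929688, -151.6999969482422], [605.9000244140625, -104.0999984741211], [546.9000244140625, -84.19999694824219]])
```

Request:
{"api": "arm_command", "payload": {"rows": [[1,53,86,50,0,0,0.15],[1,106,172,98,0,0,0.3],[1,158,258,98,0,0,0.5],[1,190,315,95,0,0,0.7],[1,215,370,90,0,0,0.85],[1,240,425,85,0,0,1.02],[1,265,480,80,0,0,1.2],[1,285,535,75,0,0,1.38],[1,305,590,70,0,0,1.55],[1,345,630,60,0,0,1.72],[1,387,674,50,0,0,1.9],[1,387,674,30,0,0,2.08],[1,387,674,0,0,0,2.26],[1,387,674,-30,0,0,2.34],[1,387,674,-40,0,0,2.34],[1,387,674,-40,0,0,2.34],[1,387,674,-40,0,0,2.34]], "force": 40}}

```text
time: 2.22
ee_pos: [0.5296, 0.0653, 0.1538]
ee_rot: [[-0.839, 0.543, 0.001], [0.543, 0.839, -0.002], [-0.002, -0.001, -1.0]]
ft_force: [0.4, -0.1, 0.3]
opening: 0.0869
```

```bash
cat >> h.py <<'E'
def snap(n,tag):
    P=ctrl.camera_params(n); im,d=ctrl.grab_frame(n); cv2.imwrite(f"pics/{n}{tag}.png",im); np.savez(f"pics/{n}{tag}.npz",im=im,d=d,**P)
    return im,d,P
E
python3 - <<'E'
from h import *
s=ctrl.state();print(s["time"],s["joint_positions"],s["ee_pos"],s["ee_rot"],s["opening"])
im,d,P=snap("wrist",1);print(P["R"],P["t"])
c=cloud(P,d,np.ones(d.shape,bool));k=(c[:,2]>.082)&(c[:,2]<.09);print(k.sum(),rect(c[k]))
E
```

```text
2.225 [-0.08582009  0.45807928  1.70405082 -0.00188305  0.97801095 -1.08103615] [0.52964449 0.06531936 0.15383193] [[-8.39446818e-01  5.43440258e-01  1.31321412e-03]
 [ 5.43438107e-01  8.39447556e-01 -1.68052377e-03]
 [-2.01563865e-03 -6.97059735e-04 -9.99997726e-01]] 0.0868933491637175
[[ 5.44115270e-01  8.39010283e-01 -5.63394582e-04]
 [ 7.99353012e-01 -5.18192480e-01  3.04156727e-01]
 [ 2.54898675e-01 -1.65946671e-01 -9.52621839e-01]] [-0.34352018 -0.4155939   0.23088209]
6620 (array([567. ,  59.6]), array([199.3, 340.6]), np.float32(78.77), [[436.1000061035156, -88.0], [631.5999755859375, -126.80000305175781], [697.9000244140625, 207.3000030517578], [502.5, 246.10000610351562]])
```

View pics/wrist1.png

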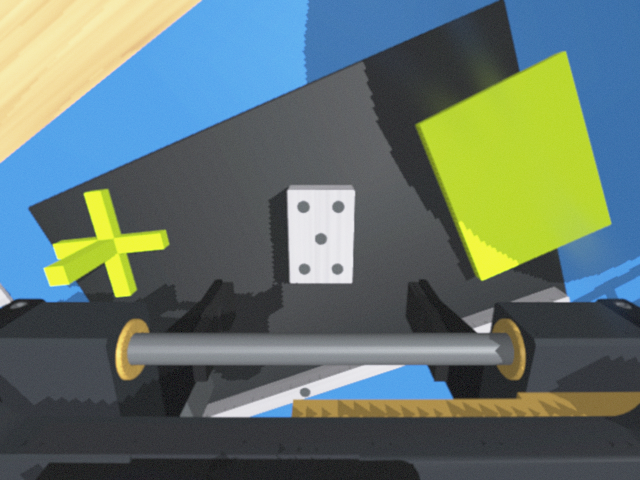

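Wrist view: block at px (321,237), cover at (515,165), cross at (110,243), and the rail along the bottom.

Run:
```python
from h import *
f=np.load("pics/wrist1.npz");im,d=f["im"],f["d"];P=f
h=cv2.cvtColor(im,cv2.COLOR_BGR2HSV)
w=(h[...,1]<40)&(h[...,2]>190);w[:170]=0;w[286:]=0;w[:,:270]=0;w[:,370:]=0
c=biggest(w);print("block",rect(onplane(P,c,.085)),np.median(cloud(P,d,w)[:,2]))
l=(h[...,0]>25)&(h[...,0]<45)&(h[...,1]>100);l[:,:400]=0
print("cover",rect(onplane(P,biggest(l),.072)),np.median(cloud(P,d,l)[:,2]))
```

```text
block (array([529.8,  66.4]), array([49.6, 74.2]), np.float32(147.05), [[485.20001220703125, 65.69999694824219], [547.5, 25.399999618530273], [574.5, 67.0], [512.2000122070312, 107.4000015258789]]) 0.08611251351365432
cover (array([573.9, 217.5]), array([113. , 143.3]), np.float32(173.76), [[496.5, 169.10000610351562], [639.0, 153.5], [651.2999877929688, 265.8999938964844], [508.79998779296875, 281.3999938964844]]) 0.07308741476652582
```

Request:
{"api": "arm_command", "payload": {"rows": [[1,0,1,-40,0,0,0],[1,0,1,-70,0,0,0],[1,0,1,-81,0,0,0],[1,0,1,-81,0,0,0],[0,0,1,-81,0,0,0],[0,0,1,-81,0,0,0],[0,0,1,-81,0,0,0],[0,0,1,-81,0,0,0],[0,0,1,-81,0,0,0],[0,0,1,-81,0,0,0]], "force": 40}}

```text
time: 3.52
ee_pos: [0.5297, 0.0663, 0.0729]
ee_rot: [[-0.84, 0.543, 0.002], [0.543, 0.84, -0.002], [-0.002, -0.001, -1.0]]
ft_force: [0.2, -0.4, 0.5]
opening: 0.0353
```

Run:
```python
from h import *
print(ctrl.state()["opening"])
im,d,P=snap("wrist",2);print(ctrl.state()["opening"])
```

```text
0.03528946458561083
0.03073960322451036
```

View pics/wrist2.png

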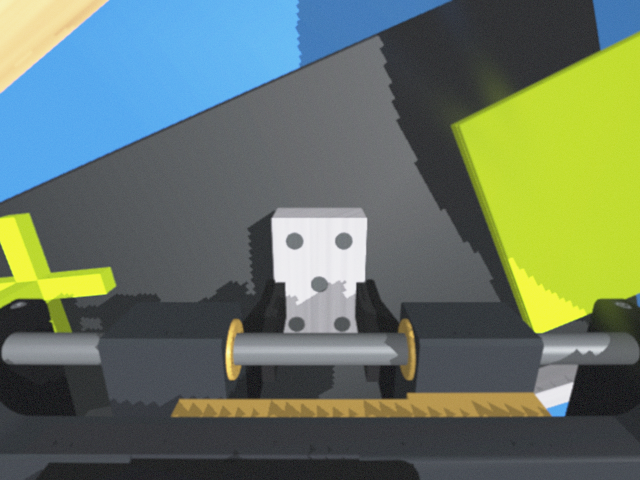

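The block (272–367 px wide) appears partly hidden behind the fingers (inner edges 285/360), although the opening reads less than 50 mm. I'll check with depth.

Run:
```python
from h import *
f=np.load("pics/wrist2.npz");d=f["d"]
s=ctrl.state();print(s["opening"],s["ft_force"],s["ee_pos"])
for row in (285,300,315,325):
    m=np.zeros(d.shape,bool);m[row]=1;m[:,:255]=0;m[:,390:]=0
    u=np.nonzero(m&(d>0))[1];c=(cloud(f,d,m)-s["ee_pos"])@s["ee_rot"]*1000
    print(row,[(int(a),*map(int,p)) for a,p in zip(u[::5],c[::5])])
```

```text
0.03073960322451036 [0.24038375 0.99913538 0.39082303] [0.5296882  0.0663448  0.07291342]
285 [(255, -12, -40, 11), (260, -12, -37, 12), (265, -12, -34, 12), (270, 11, -23, -38), (275, 8, -21, -34), (280, 9, -18, -35), (285, 8, -16, -32), (290, 0, -16, -13), (295, -1, -13, -12), (300, 0, -10, -13), (305, -1, -7, -12), (310, 0, -5, -13), (315, -1, -2, -12), (320, 0, 0, -14), (325, 0, 3, -13), (330, -1, 6, -12), (335, 0, 8, -13), (340, 0, 11, -13), (345, 0, 14, -13), (350, 0, 17, -13), (355, 0, 19, -13), (360, 8, 20, -34), (365, 8, 22, -33), (370, 9, 24, -36), (375, 10, 26, -37), (380, -12, 38, 11), (385, -12, 41, 11)]
300 [(255, -22, -40, 11), (261, 10, -25, -52), (266, 9, -23, -51), (271, 9, -21, -51), (276, 8, -19, -49), (281, 9, -16, -50), (286, -10, -18, -12), (291, -10, -15, -12), (296, -10, -12, -12), (301, -9, -10, -13), (306, -10, -7, -13), (311, -9, -4, -13), (316, -10, -1, -12), (321, -9, 1, -13), (326, -9, 3, -14), (331, -10, 6, -13), (336, -9, 9, -13), (341, -10, 12, -12), (346, -10, 15, -13), (351, -9, 17, -13), (356, 0, 18, -34), (361, 8, 18, -49), (366, 8, 21, -49), (37
[... 488 characters left out ...]
7, -13), (355, -8, 18, -32), (360, 2, 18, -51), (365, 8, 19, -62), (370, 8, 21, -62), (375, 8, 23, -62), (381, 9, 25, -64), (386, 10, 27, -65)]
325 [(255, 9, -24, -72), (260, 10, -22, -73), (265, 9, -20, -71), (270, 9, -18, -71), (276, 8, -16, -70), (281, -1, -16, -53), (286, -26, -19, -12), (291, -25, -16, -14), (296, -25, -13, -13), (301, -25, -10, -13), (306, -25, -7, -14), (311, -26, -4, -12), (316, -26, -1, -12), (321, -25, 1, -13), (326, -26, 3, -11), (331, -25, 6, -13), (336, -25, 9, -14), (341, -25, 12, -13), (346, -25, 15, -13), (351, -26, 18, -12), (356, -25, 21, -13), (361, 0, 18, -55), (366, 8, 18, -70), (371, 8, 20, -70), (376, 8, 22, -70), (381, 9, 23, -72), (386, 10, 25, -73)]
```

Request:
{"api": "arm_command", "payload": {"rows": [[0,0,0,0,0,0,0],[0,0,0,0,0,0,0],[0,0,0,0,0,0,0]]}}

```text
time: 3.95
ee_pos: [0.5297, 0.0663, 0.0729]
ee_rot: [[-0.84, 0.543, 0.002], [0.543, 0.84, -0.002], [-0.002, -0.001, -1.0]]
ft_force: [-0.3, -0.4, -0.2]
opening: 0.0033
```

Run:
```python
from h import *
im,d,P=snap("wrist",3)
f=P;s=ctrl.state();print(s["opening"],s["ft_force"],s["ee_pos"])
R=s["ee_rot"];m=np.zeros(d.shape,bool);m[200:335,250:400]=1
c=(cloud(f,d,m)-s["ee_pos"])@R*1000
for z0 in range(-60,12,6):
    k=(c[:,2]>z0)&(c[:,2]<z0+6)&(abs(c[:,0])<14); 
    if k.sum(): y=c[k,1];print(z0,k.sum(),"innermost",y[y<0].max() if (y<0).any() else None,y[y>0].min() if (y>0).any() else None,"outer",y.min(),y.max())
cv2.imwrite("pics/crop3.png",cv2.resize(im[180:400,180:460],None,fx=2.5,fy=2.5))
```

```text
0.002373047590028429 [-0.12549312 -0.48939693 -0.22015702] [0.5296636  0.0663522  0.07289759]
-60 307 innermost -1.2077723016998774 2.6585691219015097 outer -9.862020591154112 10.840807155363443
-54 268 innermost -1.2224345432911492 2.694116999075407 outer -10.360140615528078 11.77842927452719
-48 221 innermost -1.3065888710182225 2.7682423793178117 outer -9.952127708623433 11.378180185185172
-42 246 innermost -0.9581231114380635 2.4434933259408833 outer -9.876447031410878 11.36229460206788
-36 216 innermost -0.9554372812450777 2.449657786730279 outer -9.79159181984465 11.372287034103145
-30 2 innermost -7.4767141898510525 None outer -7.961919225003761 -7.4767141898510525
-18 2872 innermost -0.04117794662752088 0.46995592294560634 outer -24.966865406179938 25.02647603907122
-12 62 innermost -0.06434402091746344 0.49075129033007087 outer -24.806254359710195 25.03290588993899
6 1636 innermost -28.425512574595917 28.072229149130298 outer -43.625754028140015 50.21627151216662
```

View pics/crop3.png

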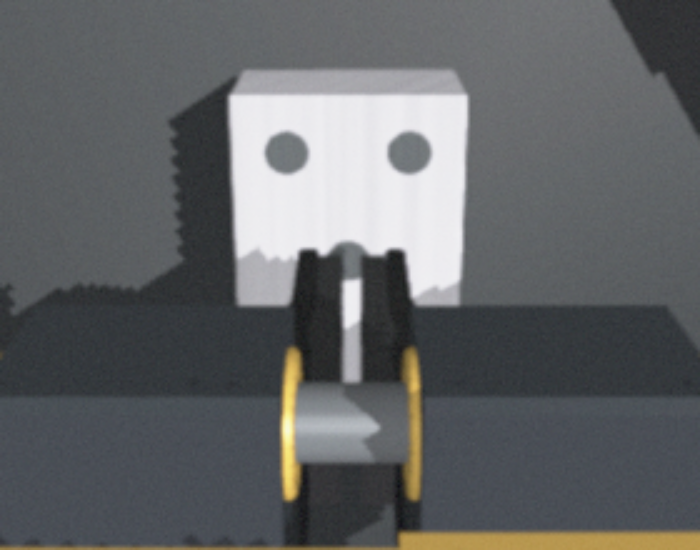

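The fingers closed to 2 mm above the block. Depth shows no finger below about 31 mm behind the reported TCP, which contradicts the stated 8 mm ahead. I'll verify with an independent camera before descending further.

Run:
```python
from h import *
f=np.load("pics/wrist3.npz");d=f["d"];s=ctrl.state()
m=np.zeros(d.shape,bool);m[255:345,285:355]=1
c=(cloud(f,d,m)-s["ee_pos"])@s["ee_rot"]*1000;k=(c[:,2]<-16);print("finger pts, tool frame: z max pctl",np.percentile(c[k,2],[90,98,100]),"x",np.percentile(c[k,0],[2,98]))
im,d,P=snap("scene",3)
p=P["R"]@(s["ee_pos"])+P["t"];q=p[:2]/p[2]*P["K"][0,0]+P["K"][:2,2];print(q)
a,b=map(int,q);cv2.imwrite("pics/crop4.png",cv2.resize(im[max(0,b-90):b+50,a-100:a+100],None,fx=4,fy=4,interpolation=cv2.INTER_CUBIC))
```

```text
finger pts, tool frame: z max pctl [-39.25766572 -32.7286872  -29.51700007] x [ 5.14318291 37.50257741]
[379.60415362 223.72047956]
```

View pics/crop4.png

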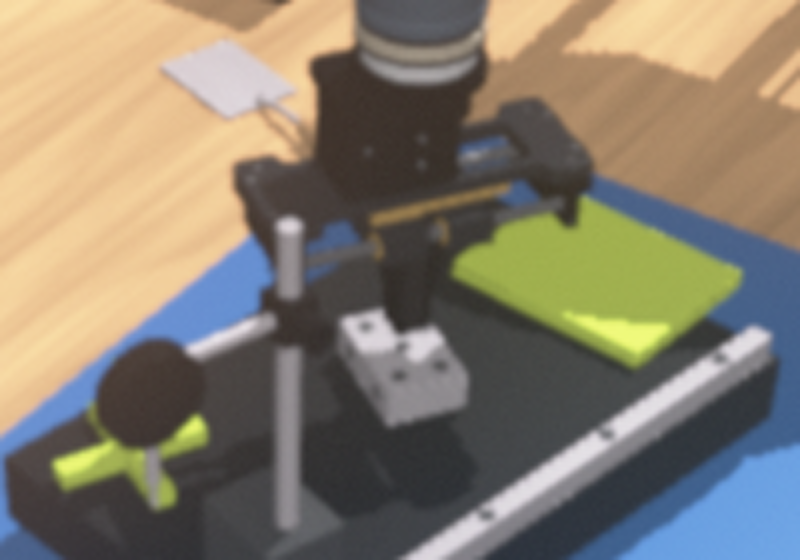

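Request:
{"api": "arm_command", "payload": {"rows": [[1,0,0,0,0,0,0],[1,0,0,0,0,0,0],[1,0,0,0,0,0,0],[1,0,0,0,0,0,0],[1,0,0,0,0,0,0],[1,0,0,0,0,0,0],[1,0,0,0,0,0,0],[1,0,0,-10,0,0,0],[1,0,0,-20,0,0,0],[1,0,0,-28,0,0,0],[1,0,0,-28,0,0,0]]}}

```text
time: 5.42
ee_pos: [0.5289, 0.0664, 0.0438]
ee_rot: [[-0.839, 0.543, -0.001], [0.543, 0.839, -0.001], [-0.0, -0.002, -1.0]]
ft_force: [-0.3, -0.1, 0.0]
opening: 0.087
```

Run:
```python
from h import *
s=ctrl.state();print(s["opening"],s["ft_force"],s["ee_pos"])
im,d,P=snap("wrist",5)
m=np.ones(d.shape,bool);c=(cloud(P,d,m)-s["ee_pos"])@s["ee_rot"]*1000
for a,b in((60,100),(-100,-60),(38,60),(-60,-38)):
    for x0 in(-20,0,20,40):
        k=(c[:,1]>a)&(c[:,1]<b)&(c[:,2]<-20)&(c[:,0]>x0)&(c[:,0]<x0+20)
        if k.sum()>5:print((a,b),x0,k.sum(),"z pct",np.percentile(c[k,2],[5,50,95,100]).round())
```

```text
0.08699646383700867 [-0.31191415 -0.1043388   0.01041211] [0.5288629  0.06636856 0.04382732]
(60, 100) 0 10 z pct [-143. -143. -142. -142.]
(60, 100) 20 8657 z pct [-136. -124. -103.  -20.]
(60, 100) 40 1377 z pct [-30. -29. -22. -20.]
(-100, -60) 0 741 z pct [-125. -124. -123. -121.]
(-100, -60) 20 7215 z pct [-135. -123. -106. -100.]
(38, 60) -20 1087 z pct [-95. -80. -36. -30.]
(38, 60) 0 3652 z pct [-142.  -76.  -37.  -29.]
(38, 60) 20 16552 z pct [-143. -127. -111. -103.]
(-60, -38) -20 1401 z pct [-101.  -84.  -37.  -30.]
(-60, -38) 0 4898 z pct [-124. -102.  -40.  -30.]
(-60, -38) 20 15389 z pct [-144. -124. -111. -103.]
```

The whole gripper (tips and body alike) sits about 38 mm behind the reported TCP, so true TCP = ee_pos − 38 mm·z. I'll correct for that from here on.

Request:
{"api": "arm_command", "payload": {"rows": [[1,1,0,-9,0,0,0],[1,1,0,-9,0,0,0],[0,1,0,-9,0,0,0],[0,1,0,-9,0,0,0],[0,1,0,-9,0,0,0],[0,1,0,-9,0,0,0],[0,1,0,-9,0,0,0],[0,1,0,-9,0,0,0]], "force": 40}}

```text
time: 6.48
ee_pos: [0.53, 0.0661, 0.0354]
ee_rot: [[-0.84, 0.543, -0.0], [0.543, 0.84, -0.002], [-0.001, -0.002, -1.0]]
ft_force: [0.3, -1.8, 1.4]
opening: 0.0498
```

Request:
{"api": "arm_command", "payload": {"rows": [[0,0,0,8,0,0,0],[0,0,0,15,0,0,0],[0,-1,-18,15,0,0,0],[0,-2,-36,15,0,0,0],[0,-3,-53,15,0,0,0],[0,-3,-53,15,0,0,0],[0,-3,-53,8,0,0,0],[0,-3,-53,3,0,0,0],[0,-3,-53,1,0,0,0],[0,-3,-53,0,0,0,0],[0,-3,-53,0,0,0,0]], "force": 40}}

```text
time: 7.85
ee_pos: [0.5272, 0.0133, 0.0355]
ee_rot: [[-0.84, 0.543, 0.0], [0.543, 0.84, -0.002], [-0.001, -0.002, -1.0]]
ft_force: [0.3, -0.7, -5.5]
opening: 0.0497
```

Request:
{"api": "arm_command", "payload": {"rows": [[0.72,0,0,0,0,0,0],[0.72,0,0,0,0,0,0],[0.72,0,0,0,0,0,0],[0.72,0,0,15,0,0,0],[0.72,0,0,60,0,0,0],[0.72,0,0,120,0,0,0],[0.72,0,0,180,0,0,0],[0.72,0,0,180,0,0,0]]}}

```text
time: 8.85
ee_pos: [0.5311, 0.0127, 0.2218]
ee_rot: [[-0.84, 0.542, 0.014], [0.542, 0.84, -0.005], [-0.014, 0.004, -1.0]]
ft_force: [0.4, -0.7, 0.1]
opening: 0.0627
```

Run:
```python
from h import *
s=ctrl.state();print(s["joint_positions"].round(4).tolist(),s["ee_pos"].round(4).tolist())
print(s["ee_rot"].round(3).tolist(),s["opening"],s["time"])
im,d,P=snap("top",6);h=cv2.cvtColor(im,cv2.COLOR_BGR2HSV)
l=(h[...,0]>25)&(h[...,0]<45)&(h[...,1]>120);l[:,210:]=0;l[:150]=0;l[240:]=0
print(rect(onplane(P,biggest(l),.072)))
from scipy.optimize import least_squares
# planar: r = a0+L1 sin j2 + L2 sin(j2+j3) , z = H+L1 cos j2+L2 cos(j2+j3)-L3
D=[([-1.5205,.52848,1.43388,0,1.18143,-.17849],[.14173,-.6079,.19237]),([-.08582,.45808,1.70405,-.0019,.97801,-1.08104],[.52964,.06532,.15383]),(s["joint_positions"],s["ee_pos"])]
def f(p):
    o=[]
    for q,x in D:
        e=np.cos(q[0]),np.sin(q[0]);r=x[0]*e[0]+x[1]*e[1];lat=-x[0]*e[1]+x[1]*e[0]
        o+=[p[0]*np.sin(q[1])+p[1]*np.sin(q[1]+q[2])+p[3]-r,p[2]+p[0]*np.cos(q[1])+p[1]*np.cos(q[1]+q[2])-x[2],lat-p[4]]
    return o
r=least_squares(f,[.4,.4,.1,0,.11]);print(r.x.round(4),np.abs(r.fun).max())
```

```text
[-0.1853, 0.3602, 1.6438, -0.0022, 1.1232, -1.1818] [0.5311, 0.0127, 0.2218]
[[-0.84, 0.542, 0.014], [0.542, 0.84, -0.005], [-0.014, 0.004, -1.0]] 0.06268894084285598 8.85
(array([577.6, 246.6]), array([ 54.4, 141.7]), np.float32(172.3), [[503.70001220703125, 229.10000610351562], [644.0999755859375, 210.10000610351562], [651.4000244140625, 264.0], [511.0, 283.0]])
[ 0.5728  0.3933 -0.1473 -0.045   0.1106] 0.012728306230408215
```

```bash
cat >> h.py <<'E'
from scipy.spatial.transform import Rotation as Ro
CY=np.array([.1085,.9941,0]);UP=np.array([0,0,1.]);EDGE=np.array([.5797,.2719,0])
def Rp(p,flip=1):
    p=np.radians(p);z=-CY*np.cos(p)-UP*np.sin(p);y=flip*(CY*np.sin(p)-UP*np.cos(p));return np.c_[np.cross(y,z),y,z]
def E(s,z): return EDGE+CY*s/1000+UP*z/1000
def go(R,x):
    s=ctrl.state();print("shift",((x-s["ee_pos"])*1000).round(1),"rotvec",Ro.from_matrix(R@s["ee_rot"].T).as_rotvec().round(4))
E
python3 - <<'E'
from h import *
go(Rp(30),E(28,250));go(Rp(30),E(28,46));go(Rp(30),E(-52,46))
E
```

```text
shift [ 53.9 286.6  31.1] rotvec [-0.9935  0.3605  0.4169]
shift [  53.9  286.6 -172.9] rotvec [-0.9935  0.3605  0.4169]
shift [  45.3  207.1 -172.9] rotvec [-0.9935  0.3605  0.4169]
```

Request:
{"api": "arm_command", "payload": {"rows": [[0.4,0,20,60,0,0,0],[0.4,5,60,110,-0.1,0.036,0.042],[0.4,10,110,130,-0.22,0.08,0.092],[0.4,20,160,130,-0.35,0.127,0.147],[0.4,30,210,130,-0.48,0.174,0.201],[0.4,40,250,130,-0.61,0.221,0.256],[0.4,54,287,130,-0.74,0.269,0.311],[0.4,54,287,130,-0.87,0.316,0.365],[0.4,54,287,130,-0.9935,0.3605,0.417],[0.4,54,287,130,-0.9935,0.3605,0.417],[0.4,54,287,130,-0.9935,0.3605,0.417]], "force": 20}}

```text
time: 10.28
ee_pos: [0.583, 0.2996, 0.3488]
ee_rot: [[-0.994, 0.055, -0.095], [0.11, 0.498, -0.86], [-0.0, -0.866, -0.501]]
ft_force: [-0.1, -0.2, 0.1]
opening: 0.0348
```

Run:
```python
from h import *
s=ctrl.state();print(s["joint_positions"].round(3),s["time"],s["opening"])
go(Rp(30),E(28,46));go(Rp(30),E(-52,46))
```

```text
[ 0.632  0.888  0.722 -0.884  2.171 -1.104] 10.275 0.03483827347714314
shift [-2.000e-01  1.000e-01 -3.028e+02] rotvec [-0.001   0.0004  0.0012]
shift [  -8.9  -79.4 -302.8] rotvec [-0.001   0.0004  0.0012]
```

Request:
{"api": "arm_command", "payload": {"rows": [[0.4,0,0,-50,0,0,0],[0.4,0,0,-100,0,0,0],[0.4,0,0,-150,0,0,0],[0.4,0,0,-200,0,0,0],[0.4,0,0,-250,0,0,0],[0.4,0,0,-285,0,0,0],[0.4,0,0,-300,0,0,0],[0.4,0,0,-303,0,0,0],[0.4,0,0,-303,0,0,0]]}}

```text
time: 11.4
ee_pos: [0.5841, 0.3, 0.0479]
ee_rot: [[-0.994, 0.058, -0.094], [0.11, 0.499, -0.859], [-0.003, -0.864, -0.503]]
ft_force: [0.1, 0.9, -0.2]
opening: 0.035
```

Run:
```python
from h import *
s=ctrl.state();print(s["joint_positions"].round(3),s["time"],s["ft_force"])
go(Rp(30),E(-52,46))
im,d,P=snap("wrist",7)
```

```text
[ 0.631  1.187  0.851 -0.731  1.869 -0.757] 11.4 [ 0.09718024  0.94037009 -0.17918789]
shift [-10.  -79.8  -1.9] rotvec [-0.0029  0.0037  0.0019]
```

View pics/wrist7.png

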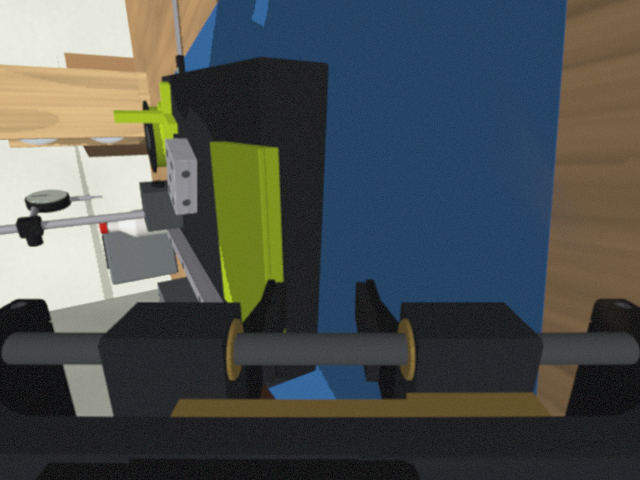

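Wrist view (image right = down): the cover's overhanging side face spans px x 262–283. The upper finger tip is at 280 and the lower at 358, both still short of the cover.

Run:
```python
from h import *
f=np.load("pics/wrist7.npz");h=cv2.cvtColor(f["im"],cv2.COLOR_BGR2HSV)
l=(h[...,0]>22)&(h[...,0]<48)&(h[...,1]>100);l[:,:205]=0;l[:140]=0;l[290:]=0
c=cloud(f,f["d"],l)-EDGE;CX=np.array([CY[1],-CY[0],0])
q=np.c_[c@CX,c@CY,c[:,2]]*1000
print(np.percentile(q,[.5,2,50,98,99.5],axis=0).round(1))
k=q[:,2]<69;print("side face s,z",np.percentile(q[k],[2,50,98],axis=0).round(1),k.sum())
s=ctrl.state();T=s["ee_pos"]-.030*s["ee_rot"][:,2]-EDGE;print("tip mid x,s,z",np.array([T@CX,T@CY,T[2]])*1000)
```

```text
[[ -70.2 -160.3   47.5]
 [ -69.9 -106.3   61. ]
 [ -26.5  -25.8   72.9]
 [  41.9    2.7   73.4]
 [  55.     3.4   73.6]]
side face s,z [[ -70.2 -160.5   47.1]
 [ -33.2    1.6   64.4]
 [  48.2    3.    68.8]] 2057
tip mid x,s,z [ 1.26251597 54.48256105 63.08127995]
```

Request:
{"api": "arm_command", "payload": {"rows": [[0.4,-2,-15,-2,0,0,0],[0.4,-4,-30,-2,0,0,0],[0.4,-6,-45,-2,0,0,0],[0.4,-8,-60,-2,0,0,0],[0.4,-9,-70,-2,0,0,0],[0.4,-10,-77,-2,0,0,0],[0.4,-10,-78,-2,0,0,0],[0.4,-10,-78,-2,0,0,0]]}}

```text
time: 12.45
ee_pos: [0.5742, 0.2225, 0.046]
ee_rot: [[-0.994, 0.059, -0.093], [0.11, 0.5, -0.859], [-0.004, -0.864, -0.503]]
ft_force: [0.6, 0.7, 0.0]
opening: 0.0349
```

Run:
```python
from h import *
s=ctrl.state();print(s["joint_positions"].round(3),s["time"],s["ft_force"])
go(Rp(30),E(-50,46))
# lift arc, alpha 0..30, relative to alpha 0
for a in range(0,31,5):
    r=np.radians(a);b=np.array([110*np.cos(r)-110,110*np.sin(r)]);v=CY*b[0];print(a,v[:2].round(1),b[1].round(1))
```

```text
[ 0.559  1.116  1.065 -0.757  1.721 -0.704] 12.45 [0.61896323 0.6916935  0.04559393]
shift [ 0.1 -0.3 -0. ] rotvec [-0.0034  0.0043  0.0013]
0 [0. 0.] 0.0
5 [-0.  -0.4] 9.6
10 [-0.2 -1.7] 19.1
15 [-0.4 -3.7] 28.5
20 [-0.7 -6.6] 37.6
25 [ -1.1 -10.2] 46.5
30 [ -1.6 -14.7] 55.0
```

Request:
{"api": "arm_command", "payload": {"rows": [[0.4,0,0,4,0,0,0],[0.4,0,0,8,0,0,0],[0.4,0,-1,13,0,0,0],[0.4,0,-1,18,0,0,0],[0.4,0,-2,23,0,0,0],[0.4,0,-3,28,0,0,0],[0.4,-1,-4,33,0,0,0],[0.4,-1,-6,38,0,0,0],[0.4,-1,-7,43,0,0,0],[0.4,-1,-9,47,0,0,0],[0.4,-1,-11,51,0,0,0],[0.4,-2,-13,55,0,0,0],[0.4,-2,-15,58,0,0,0],[0.4,-2,-15,58,0,0,0]]}}

```text
time: 14.2
ee_pos: [0.5722, 0.2073, 0.1043]
ee_rot: [[-0.994, 0.059, -0.093], [0.11, 0.5, -0.859], [-0.004, -0.864, -0.503]]
ft_force: [0.1, 0.0, -0.5]
opening: 0.0345
```

```bash
cat >> h.py <<'E'
def cov(f,smin=-180):
    h=cv2.cvtColor(f["im"],cv2.COLOR_BGR2HSV);l=(h[...,0]>22)&(h[...,0]<48)&(h[...,1]>100)
    c=cloud(f,f["d"],l)-EDGE;CX=np.array([CY[1],-CY[0],0]);q=np.c_[c@CX,c@CY,c[:,2]]*1000
    return q[(abs(q[:,0])<90)&(q[:,1]>smin)&(q[:,1]<150)]
E
python3 - <<'E'
from h import *
s=ctrl.state();print(s["joint_positions"].round(3),s["time"],s["ft_force"])
T=s["ee_pos"]-.030*s["ee_rot"][:,2]-EDGE;print("tip mid s,z",T@CY*1000,T[2]*1000)
for n in("wrist","scene"):
    im,d,P=snap(n,8);q=cov({"im":im,"d":d,**P})
    print(n,len(q));
    for s0 in range(-140,30,15):
        k=(q[:,1]>=s0)&(q[:,1]<s0+15)
        if k.sum()>10:print(s0,k.sum(),np.percentile(q[k,2],[5,50,95]).round(1),"x",np.percentile(q[k,0],[1,99]).round())
E
```

```text
[ 0.544  1.026  1.11  -0.772  1.745 -0.745] 14.2 [ 0.13219633  0.02897437 -0.47436561]
tip mid s,z -39.079107620859276 119.41517219259593
wrist 8394
-140 185 [60.5 60.9 61.5] x [-69.  88.]
-125 108 [61.1 72.7 73.9] x [-71.  -4.]
-110 210 [65.7 82.1 83.1] x [-70.  62.]
-95 331 [60.6 90.4 91.5] x [-70.  48.]
-80 240 [85.7 98.6 99.4] x [-70.  65.]
-65 252 [ 92.8 105.2 106.6] x [-70.  63.]
-50 405 [102.9 111.8 116.4] x [-70.  62.]
-35 887 [111.8 123.1 124.6] x [-70.  51.]
-20 5418 [115.  119.3 124.1] x [-70.  44.]
-5 14 [125.6 232.4 233.4] x [-34.   2.]
10 36 [119.7 179.7 183. ] x [-37.   6.]
25 73 [139.8 182.8 218.8] x [-34.  -2.]
scene 2375
-125 211 [62.1 71.5 77.7] x [-67.  68.]
-110 400 [61.5 78.2 85. ] x [-74.  68.]
-95 358 [79.6 87.1 93.4] x [-72.  69.]
-80 354 [ 87.1  95.2 101.7] x [-71.  69.]
-65 365 [ 97.  103.9 111.1] x [-68.  68.]
-50 347 [105.8 112.2 120. ] x [-69.  70.]
-35 307 [113.  119.7 125.7] x [-71.  69.]
-20 23 [117.3 122.3 124. ] x [-62.  69.]
```

Request:
{"api": "arm_command", "payload": {"rows": [[0.3,0,0,0,0,0,0],[0.2,0,0,0,0,0,0],[0.0,0,0,0,0,0,0],[0.0,0,0,0,0,0,0],[0.0,0,0,0,0,0,0],[0.0,0,0,0,0,0,0]], "force": 50}}

```text
time: 15.05
ee_pos: [0.5722, 0.2074, 0.104]
ee_rot: [[-0.994, 0.058, -0.093], [0.11, 0.5, -0.859], [-0.004, -0.864, -0.503]]
ft_force: [0.0, 0.5, -0.6]
opening: 0.0104
```

```bash
cat >> h.py <<'E'
def rep(tag):
    s=ctrl.state();print(s["joint_positions"].round(3),s["time"],s["ft_force"].round(1),s["opening"])
    T=s["ee_pos"]-.030*s["ee_rot"][:,2]-EDGE;print("tip mid s,z",T@CY*1000,T[2]*1000)
    im,d,P=snap("scene",tag);q=cov({"im":im,"d":d,**P})
    for s0 in range(-180,60,15):
        k=(q[:,1]>=s0)&(q[:,1]<s0+15)
        if k.sum()>10:print(s0,k.sum(),np.percentile(q[k,2],[5,50,95]).round(1),"x",np.percentile(q[k,0],[1,99]).round())
E
python3 -c "
from h import *
rep(9)"
```

```text
[ 0.544  1.026  1.11  -0.772  1.745 -0.745] 15.05 [ 0.   0.5 -0.6] 0.010393715014010804
tip mid s,z -39.00422939182596 119.05548803374597
-120 396 [60.5 73.8 81.9] x [-70.  69.]
-105 405 [76.  84.6 92.6] x [-71.  69.]
-90 403 [ 86.   95.1 102.8] x [-72.  69.]
-75 365 [ 97.6 105.3 112.4] x [-70.  68.]
-60 405 [107.4 115.8 123.6] x [-69.  68.]
-45 344 [118.2 126.2 133.9] x [-69.  68.]
-30 82 [126.8 130.9 134.6] x [-70.  68.]
```

```bash
python3 -c "
from h import *
im,d,P=snap('wrist',10);print(ctrl.state()['opening'])
cv2.imwrite('pics/crop10.png',cv2.resize(im[60:400,140:440],None,fx=1.75,fy=1.75,interpolation=cv2.INTER_CUBIC))"
```

```text
0.010533983098272083
```

View pics/crop10.png

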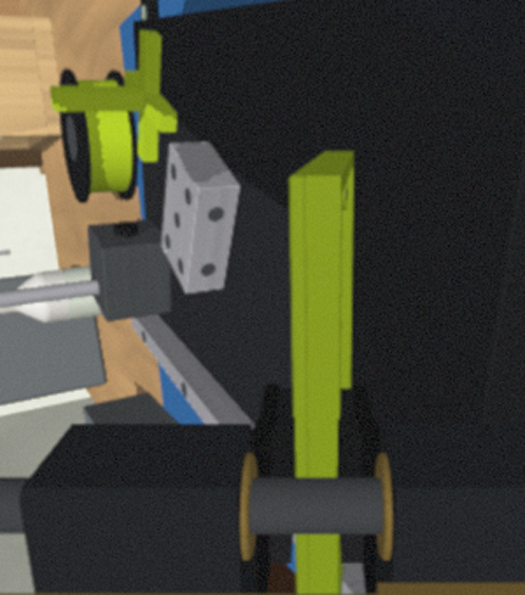

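The wrist view shows the cover's edge face (x≈295–340 in the crop) sitting between the two fingers, gripped at its middle. I'll lift and check the hold.

Request:
{"api": "arm_command", "payload": {"rows": [[0,0,0,4,0,0,0],[0,0,1,10,0,0,0],[0,0,3,20,0,0,0],[0,0,5,30,0,0,0],[0,0,5,35,0,0,0],[0,0,5,35,0,0,0]], "force": 60}}

```text
time: 15.9
ee_pos: [0.5724, 0.2126, 0.1396]
ee_rot: [[-0.994, 0.059, -0.092], [0.11, 0.501, -0.859], [-0.005, -0.864, -0.504]]
ft_force: [0.6, -0.9, -1.5]
opening: 0.0105
```

```bash
python3 -c "
from h import *
rep(11)"
```

```text
[ 0.55   0.985  1.097 -0.775  1.786 -0.78 ] 15.9 [ 0.6 -0.9 -1.5] 0.010539565066394516
tip mid s,z -33.80898632684617 154.7698168445796
-120 182 [100.1 107.3 113.2] x [-68.  67.]
-105 421 [101.2 114.1 122. ] x [-70.  69.]
-90 398 [116.6 125.4 132.8] x [-68.  68.]
-75 468 [ 61.9 135.8 144.1] x [-74.  69.]
-60 400 [139.7 147.7 154.5] x [-70.  68.]
-45 395 [150.  157.9 167. ] x [-71.  69.]
-30 195 [158.9 166.2 170.5] x [-72.  69.]
```

Request:
{"api": "arm_command", "payload": {"rows": [[0,0,0,40,0,0,0],[0,0,0,80,0,0,0],[0,0,0,120,0,0,0],[0,0,5,160,0,0,0],[0,0,10,180,0,0,0],[0,0,10,180,-0.0145,-0.135,-0.079],[0,0,10,180,-0.029,-0.27,-0.158],[0,0,10,180,-0.0434,-0.405,-0.238],[0,0,10,180,-0.058,-0.54,-0.317],[0,0,10,180,-0.0723,-0.675,-0.396],[0,0,10,180,-0.0867,-0.81,-0.475],[0,0,10,180,-0.101,-0.944,-0.554],[0,0,10,180,-0.1156,-1.079,-0.634],[0,0,10,180,-0.13,-1.214,-0.713],[0,0,10,180,-0.1445,-1.349,-0.792],[0,0,10,180,-0.1445,-1.349,-0.792]]}}

```text
time: 17.95
ee_pos: [0.5719, 0.2225, 0.3178]
ee_rot: [[0.055, 0.994, -0.094], [0.501, -0.109, -0.859], [-0.864, 0.0, -0.504]]
ft_force: [0.5, 0.6, -1.4]
opening: 0.0108
```

```bash
python3 -c "
from h import *
s=ctrl.state();print(s['joint_positions'].round(3),s['time'],s['ft_force'],s['opening'])
go(Rp(30,-1),s['ee_pos'])"
```

```text
[ 0.561  0.805  0.982 -0.84   1.999  0.57 ] 17.95 [ 0.45332559  0.55513071 -1.36547725] 0.010835852343922172
shift [0. 0. 0.] rotvec [-0.1509 -1.3498 -0.7884]
```

Request:
{"api": "arm_command", "payload": {"rows": [[0,0,0,0,-0.0151,-0.135,-0.0788],[0,0,0,0,-0.0302,-0.27,-0.158],[0,0,0,0,-0.0453,-0.405,-0.236],[0,0,0,0,-0.0604,-0.54,-0.315],[0,0,0,0,-0.0755,-0.675,-0.394],[0,0,0,0,-0.0906,-0.81,-0.473],[0,0,0,0,-0.1057,-0.945,-0.552],[0,0,0,0,-0.1208,-1.08,-0.63],[0,0,0,0,-0.136,-1.215,-0.709],[0,0,0,0,-0.151,-1.35,-0.788],[0,0,0,0,-0.151,-1.35,-0.788],[0,0,0,0,-0.151,-1.35,-0.788]]}}

```text
time: 19.45
ee_pos: [0.5718, 0.2225, 0.3174]
ee_rot: [[0.994, -0.05, -0.094], [-0.107, -0.497, -0.861], [-0.004, 0.866, -0.499]]
ft_force: [0.3, 0.1, -0.2]
opening: 0.0109
```

```bash
python3 -c "
from h import *
rep(12);go(Rp(30,-1),ctrl.state()['ee_pos'])
im,d,P=snap('wrist',12);q=cov({'im':im,'d':d,**P})
for s0 in range(-180,60,10):
    k=(q[:,1]>=s0)&(q[:,1]<s0+10)
    if k.sum()>10:print(s0,k.sum(),np.percentile(q[k,2],[5,50,95]).round(1),np.percentile(q[k,0],[1,99]).round())
"
```

```text
[ 0.562  0.807  0.982 -0.844  2.001  2.137] 19.45 [ 0.3  0.1 -0.2] 0.010940519093658617
tip mid s,z -24.021252450052383 332.40230064313914
-120 228 [293.1 299.6 303.8] x [-71.  67.]
-105 292 [290.6 300.9 308.2] x [-72.  68.]
-90 406 [300.3 306.3 314.1] x [-72.  68.]
-75 349 [307.4 313.2 321.3] x [-71.  67.]
-60 413 [314.2 319.8 329.4] x [-71.  68.]
-45 360 [321.4 327.6 335.7] x [-72.  68.]
-30 407 [328.6 334.6 346.4] x [-71.  68.]
-15 185 [334.5 341.6 347. ] x [-70.  68.]
shift [0. 0. 0.] rotvec [ 0.0003 -0.0028 -0.0016]
-110 718 [299.1 301.1 302.9] [-30.  61.]
-100 44 [301.8 306.2 308.3] [48. 69.]
-90 29 [302.3 307.  310.5] [51. 69.]
-80 26 [307.3 313.3 317. ] [64. 69.]
-70 29 [311.2 317.5 323.9] [64. 69.]
-60 45 [315.5 323.9 327.6] [-67.  69.]
-50 68 [321.  329.9 332.8] [-69.  69.]
-40 81 [324.9 333.8 337.9] [-67.  69.]
-30 80 [329.5 338.4 342. ] [ 8. 69.]
-20 1176 [341.8 346.1 347.5] [-46.  69.]
-10 4622 [337.1 341.2 346. ] [-46.  68.]
0 34 [336.4 439.9 443.4] [-10.  20.]
10 35 [341.2 362.8 446.3] [-11.  24.]
30 11 [378.1 379.5 412.6] [ 5. 29.]
40 50 [363.3 383.7 412.6] [ 9. 35.]
50 44 [365.9 381.6 397.3] [21. 36.]
```

Request:
{"api": "arm_command", "payload": {"rows": [[0,0,0,-30,0,0,0],[0,0,0,-70,0,0,0],[0,0,0,-110,0,0,0],[0,0,0,-150,0,0,0],[0,0,0,-180,0,0,0],[0,0,0,-200,0,0,0],[0,0,0,-212,0,0,0],[0,0,0,-219,0,0,0],[0,0,0,-221,0,0,0],[0,0,0,-221,0,0,0]]}}

```text
time: 20.8
ee_pos: [0.5722, 0.2227, 0.0974]
ee_rot: [[0.994, -0.053, -0.093], [-0.107, -0.497, -0.861], [-0.001, 0.866, -0.5]]
ft_force: [-0.1, 0.1, -0.4]
opening: 0.0109
```

```bash
python3 -c "
from h import *
rep(13)
im,d,P=snap('wrist',13);q=cov({'im':im,'d':d,**P})
for s0 in range(-125,10,10):
    k=(q[:,1]>=s0)&(q[:,1]<s0+10)
    if k.sum()>10:print(s0,k.sum(),np.percentile(q[k,2],[1,5,50,95]).round(1))
"
```

```text
[ 0.562  1.048  1.076 -0.765  1.766  2.393] 20.8 [-0.1  0.1 -0.4] 0.010863955859203078
tip mid s,z -23.7659534698784 112.38287287328693
-120 149 [73.9 80.5 85.4] x [-68.  68.]
-105 307 [60.8 79.7 87.6] x [-75.  68.]
-90 350 [79.7 86.2 94.3] x [-72.  68.]
-75 323 [ 86.1  92.9 100.7] x [-71.  68.]
-60 325 [ 92.9  99.7 108.3] x [-70.  67.]
-45 329 [100.5 107.6 115.8] x [-71.  68.]
-30 326 [107.6 114.4 125.6] x [-71.  68.]
-15 183 [113.7 122.  128.2] x [-70.  68.]
-115 362 [61.1 78.7 81.7 82.8]
-105 398 [61.3 78.8 80.4 82.7]
-95 212 [60.5 60.7 61.4 88.1]
-85 26 [81.2 82.  92.2 97. ]
-75 25 [86.2 86.7 94.4 98.7]
-65 36 [ 90.5  91.6 101.2 104.5]
-55 62 [ 82.   98.1 107.7 110.7]
-45 75 [100.6 102.  111.9 115.7]
-35 77 [106.2 107.4 115.6 120.5]
-25 94 [107.3 109.  119.6 125.1]
-15 5693 [116.4 117.2 122.3 127. ]
-5 68 [117.9 118.  120.8 220.2]
5 28 [117.  119.8 146.6 226.1]
```

Request:
{"api": "arm_command", "payload": {"rows": [[0,0,0,-4,0,0,0],[0,0,0,-7,0,0,0],[0,0,0,-8,0,0,0],[0,0,0,-9,0,0,0],[0,0,0,-10,0,0,0],[0,0,0,-10,0,0,0]]}}

```text
time: 21.65
ee_pos: [0.5722, 0.2226, 0.0876]
ee_rot: [[0.994, -0.053, -0.093], [-0.107, -0.497, -0.861], [-0.0, 0.866, -0.5]]
ft_force: [-0.6, -0.5, -0.3]
opening: 0.0106
```

```bash
python3 -c "
from h import *
rep(14)"
```

```text
[ 0.562  1.061  1.076 -0.763  1.758  2.402] 21.65 [-0.6 -0.5 -0.3] 0.010579716740918276
tip mid s,z -23.792115729339816 102.64130256187909
-120 194 [62.3 70.5 76.1] x [-71.  68.]
-105 273 [60.9 71.9 79.4] x [-71.  68.]
-90 354 [70.9 77.5 86.3] x [-72.  68.]
-75 298 [76.9 84.  92.8] x [-70.  69.]
-60 322 [83.7 90.3 99.8] x [-71.  67.]
-45 327 [ 90.3  98.3 106.9] x [-69.  68.]
-30 334 [ 97.9 105.7 117.9] x [-71.  68.]
-15 162 [105.3 112.7 118.9] x [-71.  67.]
```

Request:
{"api": "arm_command", "payload": {"rows": [[0,0,0,-1,0,0,0],[0,0,0,-2,0,0,0],[0,0,0,-2,0,0,0]]}}

```text
time: 22.08
ee_pos: [0.5724, 0.2228, 0.0861]
ee_rot: [[0.994, -0.054, -0.093], [-0.107, -0.497, -0.861], [0.0, 0.866, -0.5]]
ft_force: [-0.5, 1.0, 1.2]
opening: 0.0105
```

Request:
{"api": "arm_command", "payload": {"rows": [[0.14,0,0,0,0,0,0],[0.17,0,0,0,0,0,0],[0.2,0,0,0,0,0,0],[0.23,0,0,0,0,0,0],[0.26,0,0,0,0,0,0],[0.3,0,0,0,0,0,0],[0.34,0,0,0,0,0,0],[0.38,0,0,0,0,0,0],[0.4,0,0,0,0,0,0]]}}

```text
time: 23.2
ee_pos: [0.5724, 0.2228, 0.086]
ee_rot: [[0.994, -0.054, -0.093], [-0.107, -0.497, -0.861], [0.0, 0.866, -0.5]]
ft_force: [-0.1, 0.1, -1.0]
opening: 0.0338
```

```bash
python3 -c "
from h import *
rep(15)
im,d,P=snap('wrist',15);q=cov({'im':im,'d':d,**P})
for s0 in range(-45,10,5):
    k=(q[:,1]>=s0)&(q[:,1]<s0+5)
    if k.sum()>10:print(s0,k.sum(),np.percentile(q[k,2],[1,5,50,95]).round(1))
cv2.imwrite('pics/crop15.png',cv2.resize(im[60:400,140:440],None,fx=1.75,fy=1.75,interpolation=cv2.INTER_CUBIC))"
```

```text
[ 0.562  1.063  1.075 -0.763  1.756  2.403] 23.2 [-0.1  0.1 -1. ] 0.03376878181713089
tip mid s,z -23.63433934911046 101.01894634601724
-120 211 [61.5 70.3 76.7] x [-71.  67.]
-105 239 [60.3 71.3 78. ] x [-78.  69.]
-90 298 [68.5 74.  82.3] x [-74.  68.]
-75 290 [73.4 79.6 85.9] x [-74.  68.]
-60 290 [77.9 83.6 91. ] x [-70.  68.]
-45 300 [83.2 89.9 99.2] x [-73.  68.]
-30 300 [ 88.4  93.6 102.2] x [-70.  69.]
-15 261 [ 92.5  99.9 108. ] x [-72.  67.]
-45 168 [87.8 89.2 90.8 94.7]
-40 1235 [87.8 88.4 90.5 93.1]
-35 127 [67.5 87.9 94.9 97.9]
-30 117 [88.8 90.  97.  99.7]
-25 125 [ 90.8  93.2  98.6 101.3]
-20 113 [ 91.9  95.  100.1 103. ]
-15 90 [ 85.9  87.7 103.6 104.7]
-10 1062 [ 95.3 102.4 105.3 106.2]
-5 4833 [ 94.8  95.5 100.2 105.4]
0 39 [ 95.2  96.1  97.1 208.7]
5 13 [ 96.  123.1 210.7 212.6]
```

View pics/crop15.png

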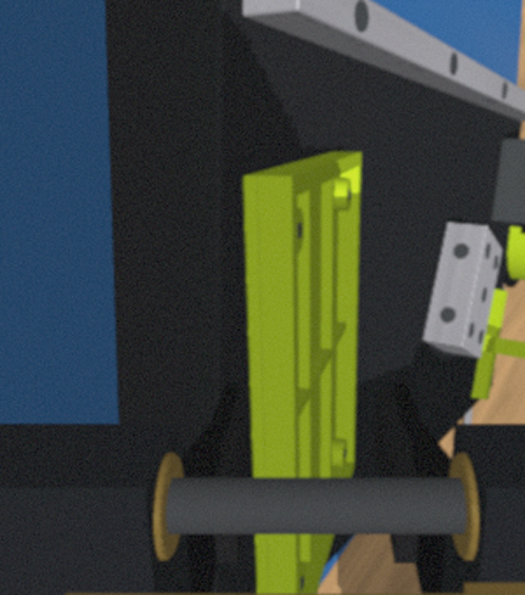

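Crop shows the cover with its ribbed inside facing image right (up), resting on the lower finger (left). The far edge is on the granite. Now lower it along the arc.

Request:
{"api": "arm_command", "payload": {"rows": [[0.4,0,1,-4,0,0,0],[0.4,0,2,-8,0,0,0],[0.4,0,3,-12,0,0,0],[0.4,0,4,-16,0,0,0],[0.4,0,5,-20,0,0,0],[0.4,0,5,-24,0,0,0],[0.4,1,6,-27,0,0,0],[0.4,1,6,-30,0,0,0],[0.4,1,6,-32,0,0,0],[0.4,1,6,-34,0,0,0],[0.4,1,6,-35,0,0,0],[0.4,1,6,-36,0,0,0],[0.4,1,6,-38,0,0,0],[0.4,1,6,-39,0,0,0]]}}

```text
time: 25.05
ee_pos: [0.5733, 0.2288, 0.0469]
ee_rot: [[0.994, -0.053, -0.093], [-0.107, -0.497, -0.861], [0.0, 0.866, -0.5]]
ft_force: [-0.2, -1.0, 0.5]
opening: 0.0343
```

```bash
python3 -c "
from h import *
rep(16)
im,d,P=snap('wrist',16);q=cov({'im':im,'d':d,**P})
for s0 in range(-20,10,5):
    k=(q[:,1]>=s0)&(q[:,1]<s0+5)
    if k.sum()>10:print(s0,k.sum(),np.percentile(q[k,2],[1,5,50,95]).round(1))"
```

```text
[ 0.568  1.121  1.053 -0.755  1.734  2.431] 25.05 [-0.2 -1.   0.5] 0.03434378543213233
tip mid s,z -17.59461258842154 61.926469022581905
-120 161 [60.8 68.1 75.8] x [-70.  68.]
-105 211 [60.2 68.5 74.4] x [-76.  69.]
-90 207 [62.7 66.3 73.1] x [-81.  69.]
-75 219 [62.9 67.3 73.1] x [-81.  68.]
-60 226 [62.4 65.9 73.1] x [-71.  69.]
-45 239 [62.3 66.8 72.9] x [-72.  68.]
-30 193 [63.1 66.6 78.4] x [-70.  68.]
-15 208 [62.8 68.  74.9] x [-70.  68.]
0 58 [62.3 68.1 73.8] x [-69.  61.]
-20 798 [64.6 64.8 65.4 73.4]
-15 353 [65.2 67.4 71.  73.6]
-10 280 [63.4 67.6 71.2 99.2]
-5 506 [64.  72.2 73.1 73.7]
0 5487 [61.6 62.3 68.5 73.4]
5 15 [ 57.4  83.9 167.1 169.4]
```

Request:
{"api": "arm_command", "payload": {"rows": [[0.4,1,10,-1,0,0,0],[0.4,3,25,-1,0,0,0],[0.4,5,45,0,0,0,0],[0.4,8,75,10,0,0,0],[0.6,9,85,60,0,0,0],[0.8,9,85,120,0,0,0],[0.8,9,85,150,0,0,0],[0.8,9,85,150,0,0,0]]}}

```text
time: 26.15
ee_pos: [0.5832, 0.3147, 0.1997]
ee_rot: [[0.994, -0.058, -0.09], [-0.107, -0.5, -0.859], [0.004, 0.864, -0.503]]
ft_force: [0.0, -0.5, 0.0]
opening: 0.0657
```

```bash
cat >> h.py <<'E'
GX=np.array([.9816,-.1908,0]);GY=np.array([.1908,.9816,0]);GC=np.array([.542,.0457,0])
def G(u,v,z): return GC+GX*u/1000+GY*v/1000+UP*z/1000
RD=np.c_[GY,GX,-UP]
E
python3 -c "
from h import *
s=ctrl.state();print(s['joint_positions'].round(3),s['time'])
go(RD,G(-6,268,150));go(RD,G(-6,268,36))
R1=np.c_[-np.cross(GY,UP)*-1,-GY,-UP];print(R1.round(2));go(np.c_[GX,-GY,-UP],G(-6,268,150))
"
```

```text
[ 0.647  1.026  0.803 -0.781  2.028  2.24 ] 26.15
shift [  4.1  -4.8 -49.7] rotvec [0.9125 0.6792 1.3406]
shift [   4.1   -4.8 -163.7] rotvec [0.9125 0.6792 1.3406]
[[ 0.98 -0.19 -0.  ]
 [-0.19 -0.98 -0.  ]
 [ 0.   -0.   -1.  ]]
shift [  4.1  -4.8 -49.7] rotvec [ 1.0325 -0.1513 -0.075 ]
```

Request:
{"api": "arm_command", "payload": {"rows": [[0.8,0,0,0,0.083,0.062,0.122],[0.8,0,0,0,0.166,0.123,0.244],[0.8,0,0,0,0.249,0.185,0.366],[0.8,2,-2,0,0.332,0.247,0.488],[0.8,2,-2,0,0.415,0.309,0.609],[0.8,4,-5,0,0.498,0.37,0.731],[0.8,4,-5,0,0.581,0.432,0.853],[0.8,4,-5,0,0.664,0.494,0.975],[0.8,4,-5,0,0.747,0.556,1.097],[0.8,4,-5,0,0.83,0.617,1.219],[0.8,4,-5,-40,0.9125,0.679,1.3406],[0.8,4,-5,-80,0.9125,0.679,1.3406],[0.8,4,-5,-120,0.9125,0.679,1.3406],[0.8,4,-5,-150,0.9125,0.679,1.3406],[0.8,4,-5,-163,0.9125,0.679,1.3406],[0.8,4,-5,-163,0.9125,0.679,1.3406],[0.8,4,-5,-163,0.9125,0.679,1.3406]]}}

```text
time: 28.28
ee_pos: [0.588, 0.3101, 0.0376]
ee_rot: [[0.191, 0.982, 0.002], [0.982, -0.191, 0.001], [0.001, 0.002, -1.0]]
ft_force: [0.0, -0.6, 0.7]
opening: 0.0693
```

```bash
cat >> h.py <<'E'
def covtop(tag,cam="top"):
    im,d,P=snap(cam,tag);h=cv2.cvtColor(im,cv2.COLOR_BGR2HSV);l=(h[...,0]>22)&(h[...,0]<48)&(h[...,1]>100)
    c=cloud(P,d,l)-GC;q=np.c_[c@GX,c@GY,c[:,2]]*1000
    k=(q[:,2]>57)&(q[:,2]<80)&(abs(q[:,0])<125)&(q[:,1]>-50)&(q[:,1]<260)
    print("cover in granite frame mm",rect(q[k]/1000))
E
python3 -c "
from h import *
s=ctrl.state();print(s['joint_positions'].round(3),s['time'])
go(RD,G(-6,268,36));go(RD,G(-6,175,36))
covtop(17);covtop(17,'wrist')
"
```

```text
[0.317 0.767 1.442 0.    0.93  0.51 ] 28.275
shift [-0.8 -0.2 -1.6] rotvec [-0.0008  0.002   0.0002]
shift [-18.5 -91.5  -1.6] rotvec [-0.0008  0.002   0.0002]
cover in granite frame mm (array([ -0.8, 177.3]), array([112.4, 147.7]), np.float32(4.86), [[-79.19999694824219, 227.0], [-69.5999984741211, 115.0], [77.5, 127.5999984741211], [68.0, 239.5]])
cover in granite frame mm (array([ -7.8, 215.2]), array([ 37.3, 126.8]), np.float32(5.76), [[-72.80000305175781, 227.5], [-69.0, 190.3000030517578], [57.20000076293945, 203.0], [53.400001525878906, 240.1999969482422]])
```

Request:
{"api": "arm_command", "payload": {"rows": [[0.8,-1,0,-4,0,0,0],[0.8,-3,-10,-4,0,0,0],[0.8,-4,-18,-4,0,0,0],[0.8,-5,-23,-4,0,0,0],[0.8,-6,-28,-4,0,0,0],[0.8,-7,-33,-4,0,0,0],[0.8,-9,-39,-4,0,0,0],[0.8,-10,-45,-4,0,0,0],[0.8,-11,-51,-4,0,0,0],[0.8,-12,-57,-4,0,0,0],[0.8,-13,-63,-4,0,0,0],[0.8,-15,-69,-4,0,0,0],[0.8,-16,-75,-4,0,0,0],[0.8,-17,-81,-4,0,0,0],[0.8,-18,-87,-4,0,0,0],[0.8,-18,-91,-4,0,0,0],[0.8,-18,-91,-4,0,0,0]]}}

```text
time: 30.5
ee_pos: [0.5701, 0.2186, 0.0341]
ee_rot: [[0.191, 0.982, 0.002], [0.982, -0.191, 0.0], [0.001, 0.002, -1.0]]
ft_force: [-0.6, 0.3, 0.7]
opening: 0.0697
```

```bash
python3 -c "
from h import *
s=ctrl.state();print(s['joint_positions'].round(3),s['time'],s['ft_force'])
go(RD,G(-6,175,36));covtop(18)
"
```

```text
[0.183 0.718 1.592 0.    0.829 0.375] 30.5 [-0.58271699  0.27882153  0.68475237]
shift [-0.6  0.   1.9] rotvec [-0.0005  0.0023  0.0002]
cover in granite frame mm (array([ -5.5, 108. ]), array([113. , 146.6]), np.float32(179.77), [[-79.0, 51.79999923706055], [67.5999984741211, 51.20000076293945], [68.0, 164.1999969482422], [-78.5999984741211, 164.8000030517578]])
```

```bash
python3 -c "
from h import *
R=np.c_[-GX,GY,-UP]
go(RD,G(-6,195,33));go(R,G(-110,108,90));go(R,G(-110,108,34))"
```

```text
shift [ 3.2 19.5 -1.1] rotvec [-0.0005  0.0024  0.0001]
shift [-115.5  -46.1   55.9] rotvec [-2.3000e-03  1.5000e-03  1.5709e+00]
shift [-1.155e+02 -4.610e+01 -1.000e-01] rotvec [-2.3000e-03  1.5000e-03  1.5709e+00]
```

Request:
{"api": "arm_command", "payload": {"rows": [[0.8,2,10,0,0,0,0],[0.8,4,20,20,0,0,0],[0.8,4,20,70,0,0,0.1],[0.8,-20,10,90,0,0,0.26],[0.8,-45,0,90,0,0,0.43],[0.8,-70,-15,90,0,0,0.6],[0.8,-95,-30,90,0,0,0.77],[0.8,-115,-46,90,0,0,0.94],[0.8,-115,-46,90,0,0,1.11],[0.8,-115,-46,90,0,0,1.28],[0.8,-115,-46,90,0,0,1.45],[0.8,-115,-46,60,0,0,1.571],[0.8,-115,-46,25,0,0,1.571],[0.8,-115,-46,5,0,0,1.571],[0.8,-115,-46,0,0,0,1.571],[0.8,-115,-46,0,0,0,1.571]]}}

```text
time: 32.55
ee_pos: [0.4554, 0.1731, 0.0342]
ee_rot: [[-0.982, 0.19, -0.0], [0.19, 0.982, 0.002], [0.001, 0.002, -1.0]]
ft_force: [-0.2, 0.7, -0.4]
opening: 0.0694
```

```bash
python3 -c "
from h import *
R=np.c_[-GX,GY,-UP]
s=ctrl.state();print(s['joint_positions'].round(3),s['time'],s['ft_force'])
go(R,G(-48,108,34));go(R,G(-41,108,34));covtop(19)"
```

```text
[ 0.132  0.616  1.906  0.004  0.619 -1.251] 32.55 [-0.24414089  0.72368169 -0.35419701]
shift [ 60.1 -12.3  -0.2] rotvec [-0.0024 -0.0003 -0.0006]
shift [ 67.  -13.6  -0.2] rotvec [-0.0024 -0.0003 -0.0006]
cover in granite frame mm (array([ -0.5, 110.9]), array([118.5, 137.4]), np.float32(179.43), [[-69.80000305175781, 52.29999923706055], [67.5999984741211, 51.0], [68.80000305175781, 169.5], [-68.5999984741211, 170.8000030517578]])
```

Request:
{"api": "arm_command", "payload": {"rows": [[0.8,12,-2,0,0,0,0],[0.8,20,-4,0,0,0,0],[0.8,26,-5,0,0,0,0],[0.8,32,-6,0,0,0,0],[0.8,38,-8,0,0,0,0],[0.8,44,-9,0,0,0,0],[0.8,50,-10,0,0,0,0],[0.8,55,-11,0,0,0,0],[0.8,58,-12,0,0,0,0],[0.8,60,-12,0,0,0,0],[0.8,60,-12,0,0,0,0]]}}

```text
time: 33.98
ee_pos: [0.516, 0.1611, 0.0346]
ee_rot: [[-0.982, 0.19, 0.001], [0.19, 0.982, 0.002], [-0.001, 0.003, -1.0]]
ft_force: [-0.5, -0.5, 0.6]
opening: 0.0699
```

```bash
python3 -c "
from h import *
R=np.c_[-GX,GY,-UP]
s=ctrl.state();print(s['time'],s['ft_force'])
go(R,G(-41,108,34));covtop(20)"
```

```text
33.975 [-0.51355404 -0.49795792  0.55332282]
shift [ 6.3 -1.5 -0.6] rotvec [-0.0025  0.0012 -0.0005]
cover in granite frame mm (array([ 53.3, 109.9]), array([110.6, 117.7]), np.float32(90.04), [[-2.0, 168.8000030517578], [-2.0, 51.0], [108.69999694824219, 51.099998474121094], [108.5999984741211, 168.89999389648438]])
```

Request:
{"api": "arm_command", "payload": {"rows": [[0.8,1,0,0,0,0,0],[0.8,2,-0.4,0,0,0,0],[0.8,2,-0.4,0,0,0,0]]}}

```text
time: 34.4
ee_pos: [0.5183, 0.1607, 0.0346]
ee_rot: [[-0.982, 0.19, 0.002], [0.19, 0.982, 0.003], [-0.001, 0.003, -1.0]]
ft_force: [0.2, 0.2, 0.5]
opening: 0.0698
```

Request:
{"api": "arm_command", "payload": {"rows": [[0.8,1,0,0,0,0,0],[0.8,2,-0.4,0,0,0,0],[0.8,2,-0.4,0,0,0,0]]}}

```text
time: 34.78
ee_pos: [0.5202, 0.1604, 0.0346]
ee_rot: [[-0.982, 0.19, 0.002], [0.19, 0.982, 0.003], [-0.001, 0.003, -1.0]]
ft_force: [-1.5, 1.0, 0.4]
opening: 0.07
```

Request:
{"api": "arm_command", "payload": {"rows": [[0.8,1,0,0,0,0,0],[0.8,2,-0.4,0,0,0,0],[0.8,2,-0.4,0,0,0,0]]}}

```text
time: 35.15
ee_pos: [0.5202, 0.1603, 0.0345]
ee_rot: [[-0.982, 0.19, -0.002], [0.19, 0.982, 0.003], [0.003, 0.003, -1.0]]
ft_force: [-4.2, 2.5, 3.2]
opening: 0.0694
```

Request:
{"api": "arm_command", "payload": {"rows": [[0.8,2,-0.4,0,0,0,0],[0.8,4,-0.8,0,0,0,0],[0.8,4,-0.8,0,0,0,0]]}}

```text
time: 35.52
ee_pos: [0.5199, 0.1603, 0.0344]
ee_rot: [[-0.982, 0.191, -0.01], [0.191, 0.982, 0.004], [0.011, 0.002, -1.0]]
ft_force: [-7.9, 3.5, 6.0]
opening: 0.0694
```

```bash
python3 -c "
from h import *
s=ctrl.state();print(s['time'],s['ft_force'],s['ee_pos'])
covtop(21)"
```

```text
35.525 [-7.94325837  3.52930732  5.95677523] [0.51992632 0.16027432 0.03435868]
cover in granite frame mm (array([ 56.4, 110.2]), array([106.2, 118.3]), np.float32(89.61), [[2.9000000953674316, 51.400001525878906], [109.0999984741211, 50.70000076293945], [109.9000015258789, 169.0], [3.700000047683716, 169.6999969482422]])
```

Request:
{"api": "arm_command", "payload": {"rows": [[0.8,-5,1,0,0,0,0],[0.8,-15,3,0,0,0,0],[0.8,-25,5,20,0,0,0],[0.8,-35,7,70,0,0,0],[0.8,-60,0,130,0,0,0],[0.8,-60,0,190,0,0,0],[0.8,-60,0,250,0,0,0],[0.8,-60,0,270,0,0,0],[0.8,-60,0,270,0,0,0]]}}

```text
time: 36.7
ee_pos: [0.4612, 0.1603, 0.3062]
ee_rot: [[-0.982, 0.191, -0.004], [0.191, 0.982, 0.004], [0.005, 0.003, -1.0]]
ft_force: [0.7, -1.0, -0.5]
opening: 0.0699
```

```bash
python3 -c "
from h import *
s=ctrl.state();print(s['time'],s['ft_force'],s['ee_pos'])
covtop(22);covtop(22,'wrist');im=cv2.imread('pics/wrist22.png');sc=cv2.imread('pics/top22.png')
im2,d,P=snap('scene',22);sc=cv2.resize(im2[150:330,270:490],None,fx=2.6,fy=2.6,interpolation=cv2.INTER_CUBIC)
cv2.imwrite('pics/end.png',np.hstack([cv2.resize(im[:300],(400,188*2))[:376],cv2.resize(sc,(400,376))]))"
```

```text
36.7 [ 0.71013158 -0.95242459 -0.54195182] [0.46117331 0.16033482 0.30615132]
cover in granite frame mm (array([ 38. , 110.2]), array([118.5, 142.2]), np.float32(179.84), [[-33.29999923706055, 51.099998474121094], [108.9000015258789, 50.70000076293945], [109.19999694824219, 169.1999969482422], [-32.900001525878906, 169.60000610351562]])
cover in granite frame mm (array([ 27.5, 108.5]), array([117.1, 119.4]), np.float32(179.87), [[-32.400001525878906, 50.0], [87.0, 49.79999923706055], [87.30000305175781, 166.89999389648438], [-32.099998474121094, 167.10000610351562]])
```

View pics/end.png

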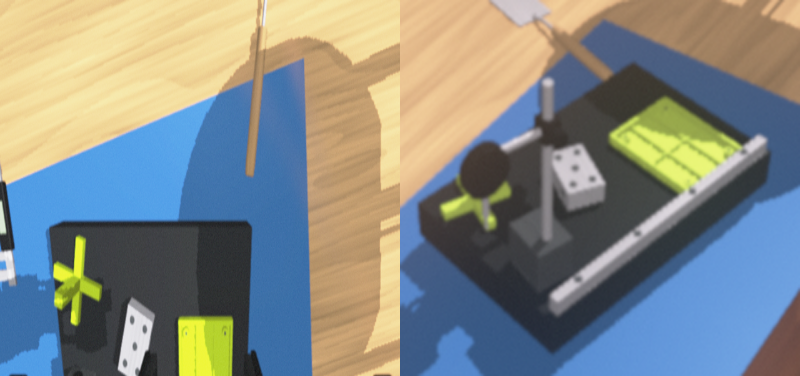

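The final views show the cover inside up and against the rail. Its measured centre is u = 38.0 mm, exactly what flush needs, with a yaw difference of about 0.1°. The block is clear, and the stand and cross are in place.

```bash
python3 -c "
from h import *
print(ctrl.job_done(),ctrl.state()['time'])"
```

```text
the job is handed in; nothing more can be done
the job is handed in; nothing more can be done
```

The cover is turned over, lying flat on the granite with its ribbed inside up and flush against the steel rail. I handed the job in at about 37 s.

**What I did:**
- **Block:** I moved it about 53 mm towards the stand's end. My first grasp closed on air above it. The gripper turned out to sit about 38 mm behind the reported TCP, and I allowed for that in every later move.
- **Turning the cover:** I tipped it up at the overhanging end with the lower finger, gripped and lifted it, and rolled it 180°. I then set its far edge down and lowered the rest on the finger.
- **Pushing:** I pushed it fully onto the granite, squared it up, and pushed it against the rail.

**Last checks:**
- **Seating:** from the top camera, the cover's centre is 38.0 mm from the granite's centre towards the rail, where a flush cover should be. It is square to the rail within about 0.2°. It stopped moving against the rail while the force rose to about 8 N.
- **Surroundings:** in the last views the block stands clear of the cover by about 40 mm. The dial stand and cross look undisturbed; I judged this by eye and did not re-measure them.

**Readings that disagreed:**
- **Grip opening:** it read 10.5 mm on the 12 mm cover, and the cover sat about 5° askew in the fingers. The hold was still steady.
- **Cover size:** the top camera measured the cover about 8 mm too long along the rail (118 mm instead of 110 mm), so the position along the rail is less certain. The wrist camera saw only part of the cover, so it does not confirm the rail side.

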